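# Find a brake's bite point and mark its travel

### The arm

A 6-joint arm with a two-finger parallel gripper is mounted at the origin on a cart in front of the work surface, level with it; the furniture and walls round the work are solid. World frame = base frame: x ahead of the robot, y to its left, z up, the work surface at z = 0. Lengths are in mm, angles in rad, forces in N, time in s.
With the tool pointing down it reaches from about 325 to 875 mm from the base axis. Payload 4.4 kg.
Tool frame: the origin (TCP) lies between the finger pads; the fingertips stand r.finger_overhang ahead of it and the grasp point (between the pads) is the TCP (r.finger_overhang is the distance from the TCP to the fingertips, in mm); z points along the fingers, y is the direction in which the jaws open and shut (so a half turn about z gives the same grasp; the last joint's range is limited). The gripper opens to 85 mm and grips with 20 to 120 N. Pads are 22 mm wide; open, the fingers measure 114 mm over their backs; the gripper's body (76 mm by 85 mm) begins 54 mm behind the grasp point. The pads swing forward as they close: fully open they stand 13 mm farther back than shut.
Start: joints at [-1.391, 0.207, 1.542, -0, 1.393, -0.15], TCP at [186.748, -543.832, 250.282] pointing down, gripper open.
Joint ranges: [-2.73, 2.73], [-0.86, 2.22], [0.23, 2.46], [-1.11, 4.25], [0.08, 2.63], [-2.82, 2.82]. Speed limits (rad/s): [2.79, 2.79, 3.14, 3.14, 3.14, 3.14].

### API

Orientations are given as a 3x3 rotation matrix whose columns are the frame's x, y, z axes.
In Python, from plant import r gives the robot as it stands.
- The arm moves only by the tool drive_tool, never from a script. Its argument "deltas" is a list that holds one entry, the list of rows, each a list of 4 numbers: the shift along the world's x, y, z in mm, then the turn about the world's z in degrees. In form: [[[tx, ty, tz, roll], ...]]. A call has 1 to 20 rows; each row shifts and turns the commanded pose from where the row before left it; what a row does not reach is not made up. A row lasts 1/8 s, in which the tool goes at most 62.5 mm and 10.7 degrees, less where a joint would pass 70% of its speed; a pose out of reach is approached as far as the arm can. A call with a gripper value outside its range is refused whole. "fingers" is the finger opening in mm, from 0 to 85.4, set as the call begins (left out, the last holds). The fingers move at their own pace and stop on an object; "newtons" is the grip in N (left out, the last holds). Time passes only in rows, so rows that do not move let the fingers close. It gives the time, the measured TCP pose, the force and the opening at its end, in the units of the state.
- r.get_obs(): the state, without advancing time (a new reading comes with each control period).
- r.capture(name): name is "scene" or "top" or "wrist"; returns the picture (420x560x3 uint8, red, green, blue); there is no depth.
- r.camera_model(name): a dict with "K" (3x3 intrinsics, pixels), "distortion" ([k1, k2, p1, p2, k3] as OpenCV has them; the pictures are not rectified), "cam_to_world" (4x4, takes a point from camera to world coordinates); the wrist camera has in their place "T_tool_cam" (4x4, takes a point from camera to tool coordinates, whose origin is the TCP and whose axes are the flange's). Camera axes: x right, y up, looking along -z (the intrinsics and any distortion apply to the point x, -y, -z); pixel columns grow to the right and rows downward; lengths in mm; the calibration is good to about 2 mm. A picture is of the moment at which its call begins: read the wrist's pose just before it. camera_model takes no time and is no camera call.
- r.close_job(): hands the job in, once; it reports no verdict.
Trained networks look in the newest picture that a camera, given by its name, has taken for a name from the list of things; names that differ only in an ending like _2 or _b are one class to them, and where a whole thing is asked for, a point or a joint stands for the part that bears it (a point fixed in the world has none). Each returns a list of dicts, best first, with "score" (0 to 1); they miss things now and then, are a little off and sometimes report something else, mostly with a low value. They report only what shows in the picture. A call takes as long as a camera call.
- r.find_in(thing, camera): "location" ([x, y, z] in mm, in world coordinates, good to about 4 mm: the middle of the surface that is visible of it).
- r.mark_of(thing, camera): "location" ([x, y, z] in mm, in world coordinates, good to about 4 mm: a listed point, or the origin of a listed thing).
The state is a dict: "time": time; "qpos": joint angles; "dq": joint speeds; "effort": joint torques, N m; "tool_pos": TCP position; "eef_rot": TCP orientation; "contact_force": force on the tool from outside, world axes, zero at the start; "torque": the same for the moment, N m; "width": finger opening in mm.
Only numpy, scipy, OpenCV 4.12 (cv2) and the standard library are available. Lean on these libraries where they do the work, as an engineer would, in place of code of your own. Each camera call takes 0.05 s, during which the arm holds its last target. There are 200 camera calls.

### The job

A stage brake stands on its checking stand for its service check. Press the red lever handle round, gently, until the resistance clearly firms up as the brake bites (8 to 14 N at the handle is plenty, 20 N too much), then let the lever go so that it stays there, and note its travel by sliding the orange marker along the scale until its index line meets the lever's red pointer. Leave the other things where they are.

Things in the scene. Friction and masses are not known exactly. Their poses are not given: they have to be found in the camera images.
- brake: brake on its stand, fixed to the desk: grey plate 160 x 330 x 10 mm, dark drum (radius 52, top 46 mm up) whose vertical axis is this origin (at desk height), white-topped scale block at local +y (x -89..66, y 75..167, top 44 mm; tick each 0.05 rad). Lever and marker turn about that axis. The hidden bite differs each time. 20 N at the handle puts about 60 N on the brake shoe inside
- pivot: steel pivot pin on the drum's axis that carries the lever; origin on that axis at desk height, axes as the brake's
- lever (a joint): lever angle, rad, 0..0.7; grows as the handle is pressed, counter-clockwise from above (at q the arm points along the stand's -y turned by q - 0.25 about z, the pointer opposite). Friction, about 3 N at the handle, holds it where it is left. Somewhere from 0.18 to 0.50 the brake bites: the push then rises about 1 to 2 N per mm. Let go, it springs back a few mm and stays on the bite
- handle (a point): middle of the red upright handle: round post, radius 9.5 mm, 130 mm from the pivot axis; this point is 82 mm above the desk, the post spans 60 to 104 mm, free on both sides; the lever's arm, 20 mm wide, lies below at 48 to 60 mm. Lever's axes: y points from handle to pivot, x is the direction in which to press
- pointer (a point): tip of the lever's thin red pointer, 100 mm from the pivot axis on the side opposite to the handle, 47 mm above the desk. Axes: the lever's own; y points outward from the pivot, x is tangential
- marker (a joint): angle of the orange marker, rad, 0 to 0.85, counted like the lever's: when both read the same, index and pointer are in line. It starts at 0.66 to 0.76 and stays where left (friction about 1.7 N at its tab)
- marker_tab (a point): middle of the marker's upright orange tab, to pinch or push: 11 mm thick along the sliding direction, 20 mm wide radially, 145 mm from the pivot axis; this point is 70 mm above the desk, the tab's top 85 mm; its foot (14 x 26 mm) spans 45 to 53 mm. y points outward from the pivot, x is the sliding direction (towards -x its angle grows)
- marker_index (a point): inner end of the marker's thin orange index line, 104 mm from the pivot axis, 47 mm above the desk; 41 mm inward of the tab's middle, axes as the tab's
- filter_cube: bystander: black filter cube with a green window, 39 x 40 x 37 mm; origin under its centre
- dish: bystander: clear round culture dish, 62 mm across, 14 mm high; origin under its centre
- coverslip_box: bystander: small white box with blue lid, 30 x 30 x 16 mm; origin under its centre

How it is judged:
By the outcome, as a careful person would: the job done as asked, in the order asked, and still so for the second after the job is handed in, with the robot touching nothing.
It also fails if it takes over 64 s, if anything falls off the work surface, if the arm or the gripper's body presses on something with over 40 N, if the wrist force passes 120 N, or if a joint passes its speed limit or range.

## Working session

There is one attempt and no reset: what is moved stays moved. The work goes in short steps, Python scripts to look and compute and a tool call to move; the robot and the scene stay as the last step left them, time stands still between calls to the robot, and variables do not carry over. Pictures are saved under pics/ and viewed, about 8 in all and at most 12, crops included, and the job is handed in when it is done.

Besides the shell and the picture viewer there is one more tool, called as name(argument=value, ...) on one line, values as JSON. drive_tool: Moves the arm, as the interface text tells. Its arguments: {"type":"object","properties":{"deltas":{"type":"array","items":{"type":"array","items":{"type":"array","items":{"type":"number"}}}},"fingers":{"type":"number"},"newtons":{"type":"number"}},"required":["deltas"]}

```bash
mkdir -p pics; ls
cat > h.py <<'E'
import numpy as np, cv2
from plant import r
def save(cam,name):
    im=r.capture(cam); cv2.imwrite(f'pics/{name}.png',im[:,:,::-1]); return im
def proj(p,cam,T=None):
    m=r.camera_model(cam)
    T=np.array(m["cam_to_world"]) if T is None else T
    c=np.linalg.inv(T)@np.append(p,1); c=c[:3]*[1,-1,-1]
    return cv2.projectPoints(c.reshape(1,1,3),np.zeros(3),np.zeros(3),np.array(m["K"]),np.array(m["distortion"]))[0].ravel()
def ray(uv,cam,z,T=None):
    m=r.camera_model(cam)
    T=np.array(m["cam_to_world"]) if T is None else T
    n=cv2.undistortPoints(np.array(uv,float).reshape(1,1,2),np.array(m["K"]),np.array(m["distortion"])).ravel()
    d=T[:3,:3]@[n[0],-n[1],-1]; o=T[:3,3]
    return o+d*(z-o[2])/d[2]
def wristT():
    o=r.get_obs(); T=np.eye(4);T[:3,:3]=o["eef_rot"];T[:3,3]=o["tool_pos"]
    return T@np.array(r.camera_model("wrist")["T_tool_cam"])
E
python3 - <<'E'
from h import *
np.set_printoptions(precision=1,suppress=True)
a=save("scene","s0");b=save("top","t0")
for cam in("scene","top"):
    print(cam,np.array(r.camera_model(cam)["cam_to_world"])[:3,3])
    for t in("brake","pivot","handle","pointer","marker_tab","marker_index","filter_cube","dish","coverslip_box"):
        for d in r.mark_of(t,cam)[:2]: print(t,np.array(d["location"]),round(d["score"],2))
print(r.finger_overhang,r.get_obs())
E
```

```text
pics
scene [ -91.8 -960.6  609.3]
handle [ 551.1 -135.7   78.5] 0.44
marker_tab [450.7  99.8  71.7] 0.47
marker_index [476.1  72.4  46.4] 0.64
filter_cube [ 709.5 -187.4    3. ] 0.86
dish [448.1 336.6  -0.3] 0.76
coverslip_box [ 553.2 -446.1   -3.4] 0.71
top [ 301.6  -62.4 1340. ]
pivot [548.1  -9.   -0.7] 0.76
handle [ 552.  -139.    81.4] 0.74
pointer [546.4  89.1  49.4] 0.64
pointer [480.1  67.9  50.1] 0.62
marker_tab [446.1  99.9  72.2] 0.56
marker_index [478.2  68.1  49.3] 0.42
filter_cube [ 551.8 -140.    81.8] 0.67
filter_cube [ 716.7 -192.8   -2.5] 0.56
dish [439.6 338.3  -2.4] 0.66
coverslip_box [ 561.1 -446.5   -1.6] 0.42
19.0 {'time': 1.0, 'qpos': array([-1.4,  0.2,  1.5, -0. ,  1.4, -0.2]), 'dq': array([-0.,  0.,  0., -0.,  0.,  0.]), 'effort': array([  0. , -38.3, -29.2,  -0. ,   0. ,   0. ]), 'tool_pos': array([ 186.8, -543.8,  250.3]), 'eef_rot': array([[ 0.9,  0.3, -0. ],
       [ 0.3, -0.9, -0. ],
       [-0. ,  0. , -1. ]]), 'contact_force': array([ 0.3, -0.9, -1. ]), 'torque': array([0., 0., 0.]), 'width': 85.36092480070621}
```

View pics/t0.png

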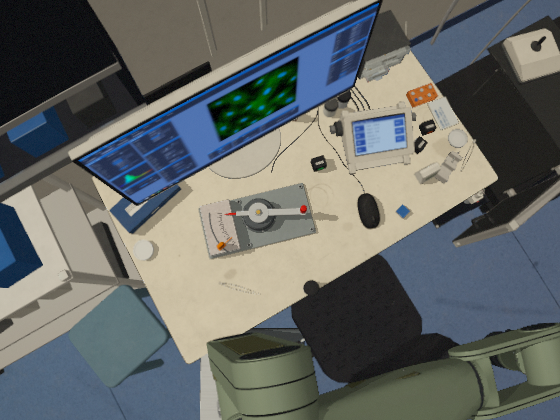

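View pics/s0.png

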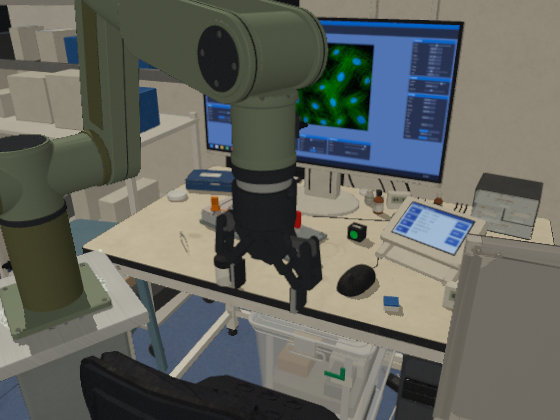

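Top view: the stand is at about (258,220), handle (303,210), pointer tip (228,214) and orange tab (221,246). The monitor stands behind it. Next I'll get wrist views.

Run:
```python
from h import *
np.set_printoptions(precision=2,suppress=True)
m=r.camera_model("wrist");print(np.array(m["T_tool_cam"]),m["K"])
print(r.get_obs()["eef_rot"])
for p in [(140,203),(380,5),(75,160)]:
  for z in(80,150,300):print(p,z,ray(p,"top",z))
```

```text
[[  -0.      0.95    0.31   81.71]
 [   1.      0.     -0.     -1.14]
 [  -0.      0.31   -0.95 -123.14]
 [   0.      0.      0.      1.  ]] [[359.38   0.   275.99]
 [  0.   359.38 208.38]
 [  0.     0.     1.  ]]
[[ 0.95  0.32 -0.  ]
 [ 0.32 -0.95 -0.  ]
 [-0.    0.   -1.  ]]
(140, 203) 80 [569.52 331.38  80.  ]
(140, 203) 150 [554.63 309.51 150.  ]
(140, 203) 300 [522.74 262.63 300.  ]
(380, 5) 80 [1230.17 -403.17   80.  ]
(380, 5) 150 [1178.58 -384.24  150.  ]
(380, 5) 300 [1068.04 -343.67  300.  ]
(75, 160) 80 [701.75 539.78  80.  ]
(75, 160) 150 [679.52 506.33 150.  ]
(75, 160) 300 [631.89 434.64 300.  ]
```

drive_tool(deltas=[[[20, 50, 10, 0], [20, 50, 10, 0], [20, 50, 10, 0], [20, 50, 0, 0], [20, 50, 0, 0], [20, 50, 0, 0], [20, 50, 0, 0], [20, 50, 0, 0], [20, 50, 0, 0], [20, 50, 0, 0], [20, 0, 0, 0], [0, 0, 0, 0], [0, 0, 0, 0]]])

```text
time: 2.62
tool_pos: [406.2, -44.1, 280.1]
eef_rot: [[0.946, 0.324, -0.001], [0.324, -0.946, 0.0], [-0.001, -0.0, -1.0]]
contact_force: [-0.9, 0.8, 0.5]
width: 85.5
```

```bash
cat > look.py <<'E'
from h import *
import sys,pickle
np.set_printoptions(precision=1,suppress=True)
n=sys.argv[1]
T=wristT(); save("wrist",n); pickle.dump(T,open(f'pics/{n}.pkl','wb'))
print("t",r.get_obs()["time"],T[:3,3])
for t in sys.argv[2:]:
    for d in r.mark_of(t,"wrist")[:2]: print(t,np.array(d["location"]),round(d["score"],2),proj(d["location"],"wrist",T))
E
python3 look.py w0 brake pivot handle pointer marker_tab marker_index
```

```text
t 2.675 [483.2 -16.5 403.2]
pivot [547.4  -9.3  -4.2] 0.62 [289.3  23.8]
handle [ 549.2 -136.9   83.9] 0.81 [439.9  58.9]
marker_tab [451.1 100.2  71.6] 0.65 [136.6  79.9]
marker_index [476.3  70.9  54.5] 0.95 [181.4  63.5]
```

View pics/w0.png

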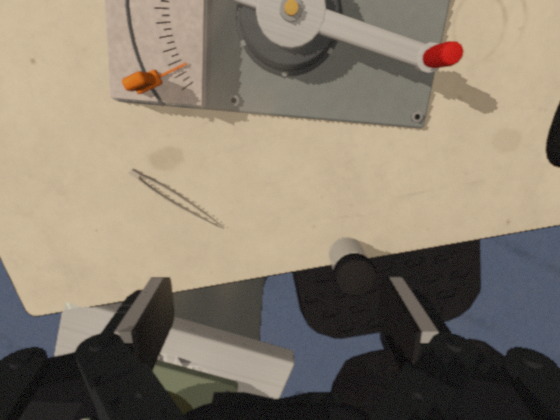

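drive_tool(deltas=[[[0, 40, 0, 0], [0, 40, 0, 0], [0, 0, 0, 0], [0, 0, 0, 0]]])

```text
time: 3.48
tool_pos: [406.7, 35.8, 280.3]
eef_rot: [[0.946, 0.325, 0.0], [0.325, -0.946, -0.001], [-0.0, 0.001, -1.0]]
contact_force: [-0.6, -0.5, -1.0]
width: 85.3
```

```bash
python3 look.py w1 brake pivot handle pointer marker_tab marker_index
```

```text
t 3.525 [483.6  63.5 403.4]
pivot [548.4  -8.6  -4. ] 0.87 [360.7  50.9]
pivot [545.3  94.6  44.1] 0.4 [264.7   8.1]
handle [ 551.  -138.5   79.6] 0.56 [523.2  91.5]
pointer [543.7  89.4  44.3] 0.96 [269.6  12.1]
marker_tab [451.8  96.4  68.7] 0.67 [229.3 111.8]
marker_index [476.9  67.6  51.5] 0.8 [268.8  94.8]
```

View pics/w1.png

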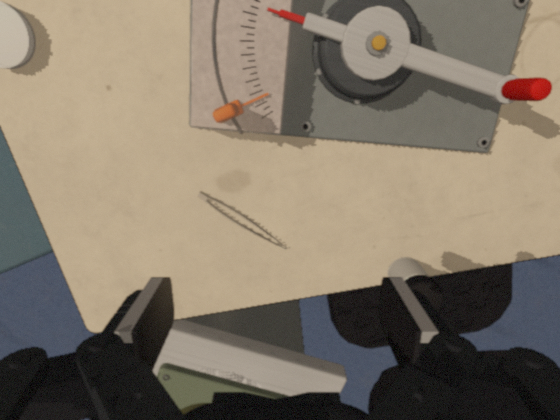

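Both wrist views agree with the networks. w1 shows the handle top at (540,88), pointer tip (270,10), pivot (379,43) and tab (225,112). I'll triangulate while moving to the near side of the handle.

Run:
```python
from h import *
import pickle
np.set_printoptions(precision=1,suppress=True)
Ts=[pickle.load(open(f'pics/w{i}.pkl','rb')) for i in(0,1)]
for n,a,b in(("handle top",(453,52),(541,88)),("tab top",(130,83),(221,114)),("pivot top",(291,6),(379,43)),("index in",(187,64),(269,95))):
    A=[];B=[]
    for T,uv in zip(Ts,(a,b)):
        o=T[:3,3];d=ray(uv,"wrist",0,T)-o;d/=np.linalg.norm(d);P=np.eye(3)-np.outer(d,d);A.append(P);B.append(P@o)
    print(n,np.linalg.lstsq(np.vstack(A),np.hstack(B),rcond=None)[0])
```

```text
handle top [ 554.  -138.7   98.8]
tab top [448.4 101.4  81.8]
pivot top [547.8  -7.6  71. ]
index in [477.1  67.4  48.8]
```

drive_tool(deltas=[[[16, -30, 0, 0], [16, -30, 0, 0], [16, -30, 0, 0], [16, -30, 0, 0], [16, -30, 0, 0], [16, -26, 0, 0], [0, 0, -45, 0], [0, 0, -45, 0], [0, 0, -30, 0], [0, 0, 0, 0], [0, 0, 0, 0]]], fingers=0, newtons=30)

```text
time: 5.2
tool_pos: [503.7, -140.5, 161.6]
eef_rot: [[0.946, 0.325, 0.002], [0.325, -0.946, -0.001], [0.002, 0.002, -1.0]]
contact_force: [0.2, -0.0, 0.8]
width: 0.0
```

drive_tool(deltas=[[[-2, 0, -35, 0], [0, 0, -38, 0], [0, 0, 0, 0], [6, 0, 0, 0], [6, 0, 0, 0], [4, 0, 0, 0], [3, 0, 0, 0], [3, 0, 0, 0], [0, 0, 0, 0]]])

```text
time: 6.32
tool_pos: [522.9, -139.8, 87.2]
eef_rot: [[0.946, 0.325, -0.0], [0.325, -0.946, 0.0], [-0.0, -0.0, -1.0]]
contact_force: [-1.0, -0.0, 0.4]
width: -0.1
```

drive_tool(deltas=[[[2, -1, 0, 0], [2, -1, 0, 0], [2, -1, 0, 0], [2, 0, 0, 0], [2, 0, 0, 0], [2, 0, 0, 0], [2, 0, 0, 0], [2, 0, 0, 0]]])

```text
time: 7.32
tool_pos: [538.6, -142.9, 87.2]
eef_rot: [[0.946, 0.325, -0.001], [0.325, -0.946, -0.0], [-0.001, -0.0, -1.0]]
contact_force: [-2.9, -0.5, 1.6]
width: -0.4
```

drive_tool(deltas=[[[2, 0, 0, 0], [2, 0, 0, 0], [2, 0, 0, 0], [2, 0, 0, 0], [0, 0, 0, 0]]])

```text
time: 7.95
tool_pos: [547.0, -142.6, 87.2]
eef_rot: [[0.946, 0.325, 0.0], [0.325, -0.946, 0.0], [0.0, -0.0, -1.0]]
contact_force: [-1.6, 0.3, 1.4]
width: -0.1
```

drive_tool(deltas=[[[2, 0.3, 0, 0], [2, 0.3, 0, 0], [1, 0.2, 0, 0]]])

```text
time: 8.32
tool_pos: [551.8, -142.1, 87.2]
eef_rot: [[0.946, 0.325, -0.0], [0.325, -0.946, -0.0], [-0.0, 0.0, -1.0]]
contact_force: [-3.4, -0.5, 1.4]
width: 0.0
```

drive_tool(deltas=[[[2, 0.4, 0, 0], [2, 0.4, 0, 0]]])

```text
time: 8.57
tool_pos: [555.9, -141.5, 87.2]
eef_rot: [[0.946, 0.325, 0.0], [0.325, -0.946, -0.001], [-0.0, 0.001, -1.0]]
contact_force: [-2.5, -2.7, 1.0]
width: -0.1
```

drive_tool(deltas=[[[1.5, 0.3, 0, 0], [1.5, 0.3, 0, 0]]])

```text
time: 8.82
tool_pos: [558.9, -141.0, 87.3]
eef_rot: [[0.946, 0.325, 0.0], [0.325, -0.946, -0.001], [-0.0, 0.001, -1.0]]
contact_force: [-2.8, -4.1, -0.5]
width: -0.2
```

drive_tool(deltas=[[[1.5, 0.3, 0, 0], [1.5, 0.3, 0, 0]]])

```text
time: 9.07
tool_pos: [561.9, -140.4, 87.3]
eef_rot: [[0.946, 0.325, 0.0], [0.325, -0.946, -0.001], [0.0, 0.001, -1.0]]
contact_force: [-3.0, -3.9, -1.2]
width: -0.2
```

```bash
python3 look.py w2 handle pointer; python3 -c "
from h import *
for i in range(4):r.capture('top');print(r.get_obs()['contact_force'].round(1))"
```

```text
t 9.125 [ 638.8 -112.7  210.4]
handle [ 580.6 -132.3   82.7] 0.64 [274.5 254.6]
[-1.5 -3.1 -0.6]
[-0.4 -2.8 -0.8]
[-1.8 -2.7 -1.1]
[-1.8 -2.7 -1. ]
```

View pics/w2.png

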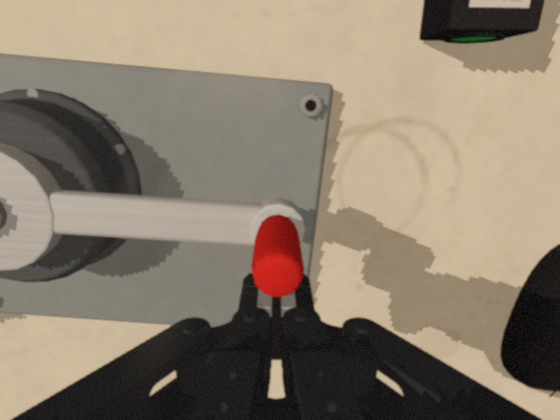

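The post is centred on the closed fingers (275,260), so the contact is good and I'll keep pressing in small steps.

drive_tool(deltas=[[[1.5, 0.4, 0, 0], [1.5, 0.4, 0, 0]]])

```text
time: 9.68
tool_pos: [564.8, -139.3, 87.4]
eef_rot: [[0.946, 0.325, -0.0], [0.325, -0.946, -0.0], [-0.0, 0.0, -1.0]]
contact_force: [-2.2, -3.3, 0.7]
width: -0.2
```

drive_tool(deltas=[[[1.5, 0.4, 0, 0], [1.5, 0.4, 0, 0]]])

```text
time: 9.93
tool_pos: [568.0, -138.5, 87.4]
eef_rot: [[0.946, 0.325, 0.0], [0.325, -0.946, -0.0], [0.0, 0.0, -1.0]]
contact_force: [-2.5, -3.2, 1.0]
width: 0.2
```

drive_tool(deltas=[[[1.5, 0.4, 0, 0], [1.5, 0.4, 0, 0]]])

```text
time: 10.18
tool_pos: [571.0, -137.7, 87.4]
eef_rot: [[0.946, 0.325, 0.0], [0.325, -0.946, -0.0], [0.0, 0.0, -1.0]]
contact_force: [-2.6, -3.1, 0.4]
width: 0.4
```

drive_tool(deltas=[[[1.5, 0.6, 0, 0], [1.5, 0.6, 0, 0]]])

```text
time: 10.42
tool_pos: [573.9, -136.4, 87.3]
eef_rot: [[0.946, 0.325, 0.0], [0.325, -0.946, -0.0], [0.0, 0.0, -1.0]]
contact_force: [-2.8, -3.5, 0.3]
width: 0.2
```

drive_tool(deltas=[[[1.5, 0.6, 0, 0], [1.5, 0.6, 0, 0]]])

```text
time: 10.68
tool_pos: [576.9, -135.2, 87.3]
eef_rot: [[0.946, 0.325, 0.0], [0.325, -0.946, 0.0], [0.0, 0.0, -1.0]]
contact_force: [-1.6, -3.2, 1.1]
width: 0.4
```

drive_tool(deltas=[[[1.5, 0.6, 0, 0], [1.5, 0.6, 0, 0]]])

```text
time: 10.92
tool_pos: [579.8, -134.0, 87.3]
eef_rot: [[0.946, 0.325, -0.0], [0.325, -0.946, -0.0], [-0.0, 0.0, -1.0]]
contact_force: [-2.8, -3.6, 0.8]
width: 0.3
```

drive_tool(deltas=[[[1.5, 0.6, 0, 0], [1.5, 0.6, 0, 0]]])

```text
time: 11.18
tool_pos: [582.3, -133.2, 87.3]
eef_rot: [[0.946, 0.325, -0.001], [0.325, -0.946, -0.001], [-0.001, 0.0, -1.0]]
contact_force: [-4.7, -4.4, 1.0]
width: -0.3
```

drive_tool(deltas=[[[1.5, 0.7, 0, 0], [1.5, 0.7, 0, 0]]])

```text
time: 11.42
tool_pos: [584.7, -132.3, 87.3]
eef_rot: [[0.946, 0.325, -0.003], [0.325, -0.946, -0.002], [-0.003, 0.0, -1.0]]
contact_force: [-5.9, -7.2, 3.8]
width: 0.2
```

The force is rising and the brake is biting. One small step more.

drive_tool(deltas=[[[1, 0.5, 0, 0], [0.6, 0.3, 0, 0]]])

```text
time: 11.68
tool_pos: [585.8, -131.9, 87.2]
eef_rot: [[0.946, 0.325, -0.004], [0.325, -0.946, -0.002], [-0.004, 0.001, -1.0]]
contact_force: [-7.3, -7.3, 3.5]
width: -0.3
```

drive_tool(deltas=[[[0.8, 0.4, 0, 0], [0, 0, 0, 0]]])

```text
time: 11.92
tool_pos: [586.5, -131.6, 87.3]
eef_rot: [[0.946, 0.325, -0.004], [0.325, -0.946, -0.002], [-0.005, 0.001, -1.0]]
contact_force: [-6.6, -6.7, 4.4]
width: -0.2
```

drive_tool(deltas=[[[1, 0.4, 0, 0], [0, 0, 0, 0]]])

```text
time: 12.18
tool_pos: [587.2, -131.3, 87.3]
eef_rot: [[0.946, 0.325, -0.005], [0.325, -0.946, -0.002], [-0.005, 0.001, -1.0]]
contact_force: [-9.5, -8.6, 3.2]
width: 0.1
```

About 12 N at the handle. Letting go, then moving to a view over the scale.

drive_tool(deltas=[[[-2, -0.7, 0, 0], [-3, -1, 0, 0], [-4, -1.4, 0, 0], [-10, -3.4, 0, 0], [-18, -6, 0, 0], [-5, -2, 45, 0], [0, 0, 45, 0], [0, 0, 45, 0], [0, 30, 30, 0], [-10, 40, 0, 0], [-10, 40, 0, 0], [-15, 40, 0, 0], [-20, 40, 0, 0], [0, 20, 0, 0], [0, 0, 0, 0], [0, 0, 0, 0], [0, 0, 0, 0]]])

```text
time: 14.3
tool_pos: [492.3, 64.8, 252.2]
eef_rot: [[0.946, 0.324, -0.0], [0.324, -0.946, -0.0], [-0.0, 0.0, -1.0]]
contact_force: [0.4, 0.4, -0.8]
width: 0.4
```

```bash
python3 look.py w3 pivot handle pointer marker_tab marker_index; python3 -c "
from h import *
print(r.get_obs()['tool_pos'])
im=cv2.imread('pics/w3.png');cv2.imwrite('pics/w3b.png',cv2.resize(im[0:300,100:500],None,fx=2,fy=2,interpolation=2))"
```

```text
t 14.35 [569.3  92.3 375.3]
pivot [546.9  -7.9  -1.4] 0.76 [359.5 143.3]
pivot [474.4  69.   54.2] 0.68 [266.3 199. ]
handle [ 602.  -123.7   82. ] 0.92 [540.8 139.7]
pointer [504.9  83.5  45.9] 0.87 [262.  161.7]
marker_tab [451.7  99.5  69.6] 0.63 [225.9 216.3]
marker_index [477.5  68.9  48.4] 0.92 [267.6 194.3]
[492.20752281  65.29784151 252.18952476]
```

View pics/w3b.png

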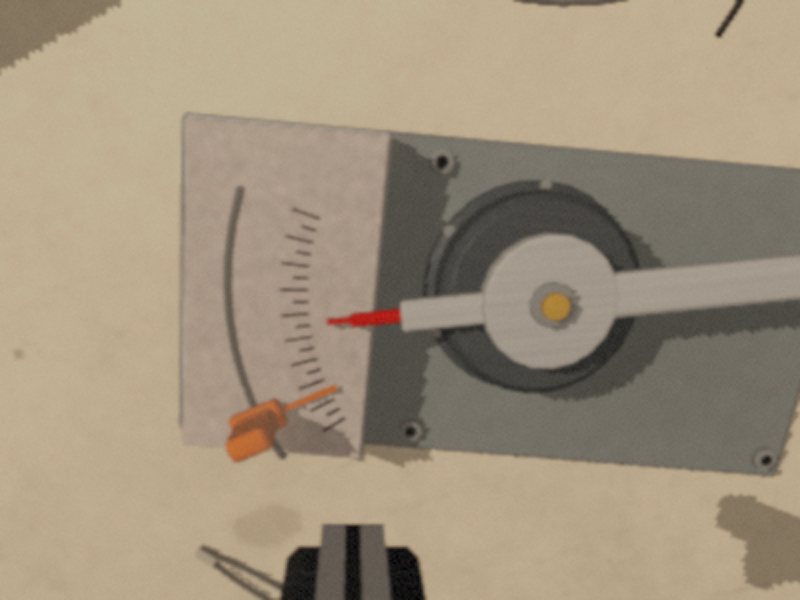

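The crop shows the pointer tip at w3 (264,161) and the index inner end at (269,194). Lever angle is about 0.437 from both pointer and handle (world), marker about 0.74. I'll push the tab with the closed fingers, turning with it.

Run:
```python
from h import *
import pickle
np.set_printoptions(precision=3,suppress=True)
T=pickle.load(open('pics/w3.pkl','rb'))
P=ray((100+555/2,306/2),"wrist",71,T);print("pivot",P)
for n,uv in(("tip",(264,161)),("ptr base",(100+385/2,317/2)),("idx in",(269.5,194)),("idx out",(243,204.5))):
    p=ray(uv,"wrist",47,T)
    for c in(P[:2],np.array([547.9,-8.3])):
        d=p[:2]-c;print(n,p,np.arctan2(-d[0],d[1]),np.hypot(*d))
```

```text
pivot [548.559  -6.322  71.   ]
tip [506.308  82.004  47.   ] 0.44618471491879613 97.91117414647127
tip [506.308  82.004  47.   ] 0.43161675138268113 99.42152031767253
ptr base [516.984  57.908  47.   ] 0.456899892255551 71.57190481851856
ptr base [516.984  57.908  47.   ] 0.43685900570002234 73.07076997406276
idx in [477.939  67.145  47.   ] 0.7656423978342737 101.9055895780727
idx in [477.939  67.145  47.   ] 0.747699621035772 102.8912205474648
idx out [459.806  87.872  47.   ] 0.7556671472431776 129.42072999190145
idx out [459.806  87.872  47.   ] 0.7415869291630627 130.42109312600536
```

drive_tool(deltas=[[[-17, 3, -30, 6], [-17, 3, -30, 6], [-17, 2, -30, 6], [-17, 2, -30, 5.5], [0, 0, -30, 0], [0, 0, -22, 0], [0, 0, 0, 0], [0, 0, 0, 0]]])

```text
time: 15.6
tool_pos: [425.0, 75.6, 81.1]
eef_rot: [[0.738, 0.675, 0.001], [0.675, -0.738, -0.0], [0.001, 0.001, -1.0]]
contact_force: [0.6, 0.0, -0.6]
width: 0.0
```

drive_tool(deltas=[[[5, 4.6, 0, 0], [4, 3.7, 0, 0], [3.5, 3.2, 0, 0], [3.4, 3.6, 0, -2], [3.4, 3.5, 0, -2], [3.5, 3.5, 0, -2], [3.5, 3.4, 0, -2], [3.8, 3.2, 0, -2], [3.9, 3, 0, -2], [3.9, 2.9, 0, -2], [3.5, 2.6, 0, -1.5], [0, 0, 0, 0]]])

```text
time: 17.1
tool_pos: [465.9, 113.2, 80.3]
eef_rot: [[0.891, 0.454, 0.001], [0.454, -0.891, 0.0], [0.001, -0.0, -1.0]]
contact_force: [0.6, -0.1, 0.1]
width: 0.3
```

```bash
python3 look.py w4 handle pointer marker_tab marker_index; python3 -c "
from h import *
im=cv2.imread('pics/w4.png');cv2.imwrite('pics/w4b.png',cv2.resize(im,None,fx=1.4,fy=1.4,interpolation=2))"
```

```text
t 17.15 [538.4 151.2 203.5]
pointer [503.5  83.8  45.7] 0.78 [369.6 227.2]
marker_tab [481.7 119.2  67.5] 0.57 [282.4 253.9]
marker_index [499.1  85.8  50.1] 0.62 [363.3 236.8]
```

View pics/w4b.png

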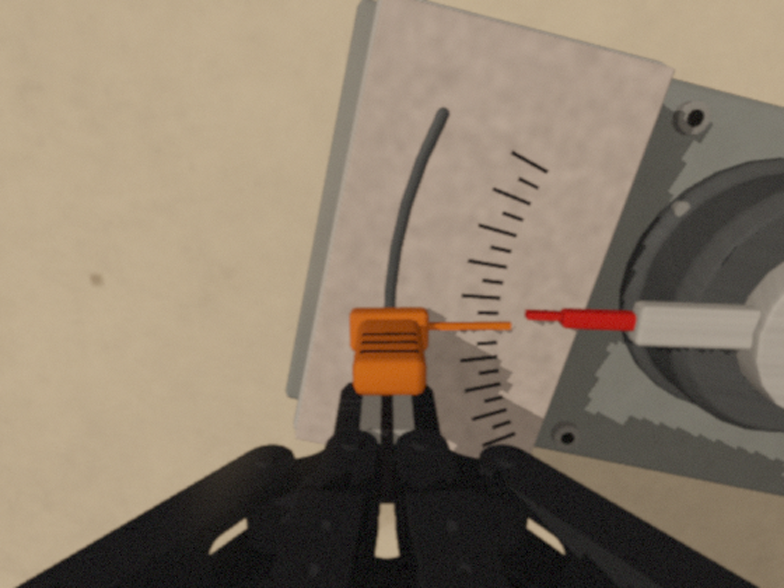

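The index is still about 12 px (roughly 4 mm) short of the pointer line, as planned. I'll measure it by colour segmentation.

```bash
cat > seg.py <<'E'
from h import *
import sys,pickle
np.set_printoptions(precision=4,suppress=True)
n=sys.argv[1];x0,x1,y0,y1=map(int,sys.argv[2:6])
T=pickle.load(open(f'pics/{n}.pkl','rb'))
im=cv2.imread(f'pics/{n}.png');hsv=cv2.cvtColor(im,cv2.COLOR_BGR2HSV)
H,S,V=[hsv[:,:,i].astype(int) for i in range(3)]
box=np.zeros(H.shape,bool);box[y0:y1,x0:x1]=1
m0=box&(S>140)&(V>90)
C=np.array([547.9,-8.3])
for name,m in(("ptr",m0&((H<6)|(H>172))),("idx",m0&(H>=7)&(H<20))):
    P=np.array([ray((u,v),"wrist",47,T)[:2] for v,u in zip(*np.nonzero(m))])
    d=P-C;R=np.hypot(*d.T);th=np.arctan2(-d[:,0],d[:,1])
    for a,b in((75,82),(82,90),(90,97),(97,103),(103,108),(108,114),(114,122),(122,128)):
        k=(R>=a)&(R<b)
        if k.sum()>3:print(name,a,b,k.sum(),th[k].mean().round(4))
E
python3 seg.py w4 300 460 205 250
```

```text
ptr 75 82 218 0.4403
ptr 82 90 201 0.4372
ptr 90 97 105 0.43
ptr 97 103 42 0.4291
idx 103 108 40 0.4703
idx 108 114 73 0.4695
idx 114 122 102 0.4703
idx 122 128 74 0.4706
```

drive_tool(deltas=[[[2.3, 1.5, 0, -1.1], [2.3, 1.4, 0, -1.1], [0, 0, 0, 0], [0, 0, 0, 0]]])

```text
time: 17.85
tool_pos: [470.2, 115.9, 80.2]
eef_rot: [[0.908, 0.419, 0.0], [0.419, -0.908, 0.0], [0.0, -0.0, -1.0]]
contact_force: [0.0, -0.1, 0.5]
width: -0.1
```

```bash
python3 look.py w5; python3 seg.py w5 300 460 190 260;python3 -c "
from h import *
im=cv2.imread('pics/w5.png');cv2.imwrite('pics/w5b.png',cv2.resize(im[150:310,240:480],None,fx=3,fy=3,interpolation=2))"
```

```text
t 17.9 [544.1 151.1 203.4]
ptr 75 82 221 0.4428
ptr 82 90 198 0.44
ptr 90 97 105 0.43
ptr 97 103 46 0.429
idx 103 108 34 0.4352
idx 108 114 71 0.4359
idx 114 122 102 0.4367
idx 122 128 77 0.4365
```

View pics/w5b.png

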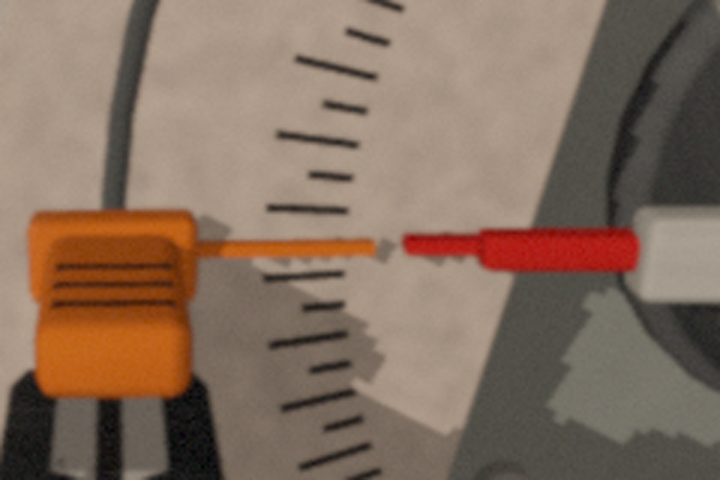

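The index end at (375,247) is nearly in line with the pointer tip at (405,244), about 0.5 mm short. One small nudge.

drive_tool(deltas=[[[0.6, 0.4, 0, -0.3], [0, 0, 0, 0], [0, 0, 0, 0]]])

```text
time: 18.27
tool_pos: [470.6, 116.1, 80.2]
eef_rot: [[0.91, 0.414, -0.0], [0.414, -0.91, -0.0], [-0.0, -0.0, -1.0]]
contact_force: [-1.1, -1.6, -0.3]
width: -0.1
```

```bash
python3 look.py w6; python3 seg.py w6 300 460 190 260
```

```text
t 18.325 [544.7 150.9 203.4]
ptr 75 82 221 0.442
ptr 82 90 200 0.4393
ptr 90 97 102 0.4322
ptr 97 103 40 0.4297
idx 103 108 34 0.4331
idx 108 114 69 0.4333
idx 114 122 95 0.4335
idx 122 128 74 0.4338
```

drive_tool(deltas=[[[-4, -1.8, 0, 0], [-12, -5.5, 0, 0], [-18, -8, 0, 0], [0, 0, 40, 0], [10, -15, 40, 0], [20, -20, 30, 0], [20, -20, 0, 0], [0, 0, 0, 0], [0, 0, 0, 0], [0, 0, 0, 0]]])

```text
time: 19.58
tool_pos: [485.4, 46.5, 189.5]
eef_rot: [[0.91, 0.415, -0.002], [0.415, -0.91, 0.0], [-0.002, -0.001, -1.0]]
contact_force: [-0.1, 0.2, 1.0]
width: 0.1
```

```bash
python3 look.py w7 handle pointer marker_index; python3 seg.py w7 0 560 0 330;python3 -c "
from h import *
im=cv2.imread('pics/w7.png');cv2.imwrite('pics/w7b.png',cv2.resize(im[80:300,100:400],None,fx=2.6,fy=2.6,interpolation=2))
r.capture('top');print([(t,[np.array(d['location']).round() for d in r.mark_of(t,'top')[:2]]) for t in('filter_cube','dish','coverslip_box')],r.get_obs()['contact_force'],r.get_obs()['tool_pos'])"
```

```text
t 19.625 [559.7  81.3 312.5]
pointer [506.   81.3  43.9] 0.79 [246.4 157. ]
marker_index [502.9  85.9  52.6] 0.77 [238.  160.4]
ptr 75 82 87 0.4321
ptr 82 90 76 0.4291
ptr 90 97 25 0.4288
ptr 97 103 9 0.427
idx 103 108 8 0.4352
idx 108 114 16 0.4348
idx 114 122 24 0.4354
idx 122 128 25 0.437
[('filter_cube', [array([ 714., -192.,   -2.])]), ('dish', [array([442., 339.,   2.])]), ('coverslip_box', [array([ 559., -446.,    1.])])] [ 0.58626821 -0.04399312  0.67803528] [486.69343136  46.01407293 190.2798497 ]
```

View pics/w7b.png

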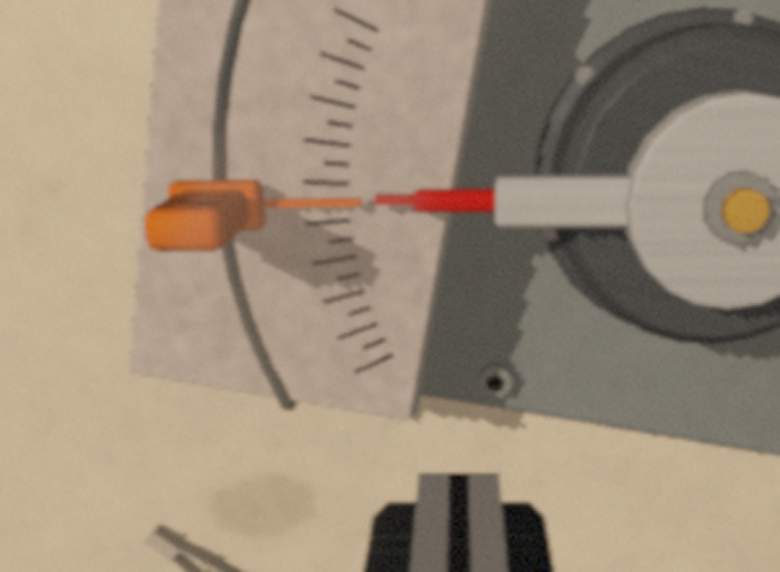

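The index is about 0.5 mm short of the pointer in both views. That's within measuring noise but consistently on one side, so I'll nudge it once more.

drive_tool(deltas=[[[-20, 20, 0, 0], [-20, 20, -30, 0], [-10, 15, -40, 0], [0, 0, -40, 0], [18, 8, 0, 0], [12, 5.5, 0, 0], [3, 1.4, 0, 0], [1.5, 0.8, 0, 0], [0, 0, 0, 0], [0, 0, 0, 0]]])

```text
time: 21.22
tool_pos: [471.2, 116.6, 80.5]
eef_rot: [[0.91, 0.414, 0.001], [0.414, -0.91, 0.0], [0.001, -0.0, -1.0]]
contact_force: [-0.2, 0.3, -0.3]
width: -0.1
```

```bash
python3 look.py w8; python3 seg.py w8 300 460 190 260
```

```text
t 21.275 [545.2 151.4 203.7]
ptr 75 82 217 0.4406
ptr 82 90 209 0.4388
ptr 90 97 104 0.4321
ptr 97 103 46 0.4304
idx 103 108 34 0.4267
idx 108 114 69 0.4272
idx 114 122 97 0.4279
idx 122 128 74 0.4288
```

drive_tool(deltas=[[[-4, -1.8, 0, 0], [-12, -5.5, 0, 0], [-18, -8, 0, 0], [0, 0, 40, 0], [10, -15, 40, 0], [20, -20, 30, 0], [20, -20, 0, 0], [0, 0, 0, 0], [0, 0, 0, 0], [0, 0, 0, 0]]])

```text
time: 22.52
tool_pos: [485.9, 46.9, 189.5]
eef_rot: [[0.91, 0.415, -0.002], [0.415, -0.91, 0.0], [-0.002, -0.001, -1.0]]
contact_force: [0.2, 0.3, -0.1]
width: 0.3
```

```bash
python3 look.py w9 handle pointer marker_index; python3 seg.py w9 0 560 0 330;python3 -c "
from h import *
im=cv2.imread('pics/w9.png');cv2.imwrite('pics/w9b.png',cv2.resize(im[120:220,140:300],None,fx=5,fy=5,interpolation=2))"
```

```text
t 22.575 [560.1  81.7 312.5]
pointer [503.7  83.6  48.1] 0.77 [242.2 160.3]
marker_index [500.7  87.   50.1] 0.64 [236.1 162.5]
ptr 75 82 76 0.4287
ptr 82 90 82 0.4307
ptr 90 97 31 0.4269
ptr 97 103 11 0.427
idx 103 108 7 0.4294
idx 108 114 16 0.4298
idx 114 122 23 0.4301
idx 122 128 16 0.4295
```

View pics/w9b.png

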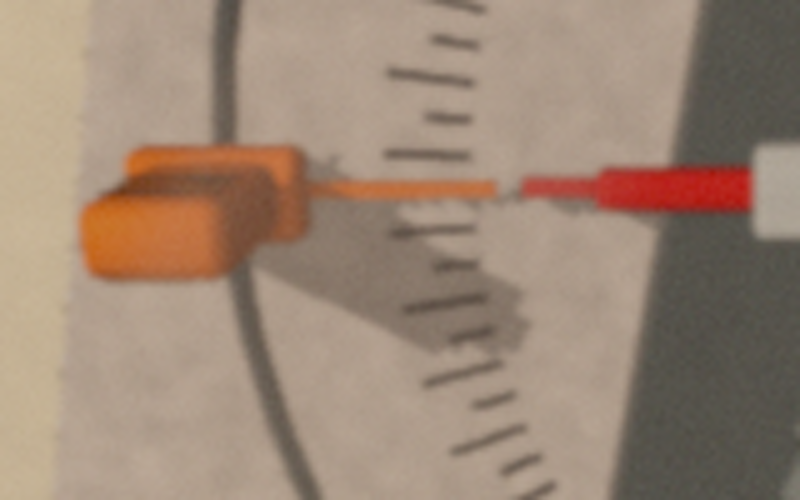

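Index (495,188) and pointer tip (522,187) are in line, and the robot touches nothing. Handing in.

```bash
python3 -c "
from plant import r
print(r.close_job())"
```

```text
the job is handed in; nothing more can be done
None
```

The job is done and handed in at about 22.6 s. I used 10 of the 12 allowed pictures.

- **Lever:** I pressed the handle with the closed fingers. It moved against about 3 N, then the push rose clearly to about 12 N at the handle, and I let go. It sprang back slightly and stayed at about 0.43 rad in world angle, and later views showed it unmoved.
- **Marker:** I pushed the tab until its index line met the red pointer. A first look left it about 0.5 mm short, so I went back for one small nudge.

**Last checks:**
- **Alignment:** the final overhead wrist view puts index and pointer within about 0.003 rad (0.3 mm). The close view from the other place gave a similar size with the opposite sign, so the remaining offset is at measuring noise.
- **Robot:** it was clear of everything at hand-in, with no contact force.
- **Bystanders:** the filter cube, dish and coverslip box were within the networks' error of where they started. I checked this just before the last nudge, not after it.

**One reading that disagreed:** the sideways force on the handle reached about 4 N in free travel before the bite. The wrist picture showed the post centred on the fingers, so I took it as sliding friction.

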